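# Put the front burner of a gas hob back together and hold its knob pressed to spark it

## Task

The two-burner gas hob on the table has just been cleaned: first set the loose burner cap back on its bare front burner (the one nearer the controls) so that it sits level over the raised boss, and let go of it. Then pick up the loose control knob, turn it so that the flat inside its bore matches the flat of the bare valve spindle, slide it fully onto the spindle and press it right down against the valve spring, which fires the igniter. Finish holding it like that: the program ends with the gripper still on the knob, keeping it pressed down; leave the bowl, the pepper mill and the loose pan support where they are.

Things in the scene. Friction and masses are not known exactly. Their poses are not given: they have to be found in the camera images.
- hob: Steel two-burner gas hob, fixed, 500 mm (x) by 290 mm (y), flat top 75 mm above the table; origin on the table under its middle. Controls at its -x end, towards the robot: spindles at x -200 mm, y +55 mm (bare) and y -55 mm (knob fitted, top 43 mm above hob top). Front burner at x -55 mm, y 0, bare; rear burner at x +125 mm, complete, its 200 mm square pan support 45 mm above hob top.
- burner_seat (a point): Middle of the shoulder of the front burner's aluminium ring, on which the cap's underside comes to rest; axes as the hob. Ring 53 mm in diameter, shoulder 24 mm above the hob top; on it a round boss, 46 mm in diameter, 5 mm high with a 2.5 mm bevel, that fits into the hollow of the cap.
- spindle_tip (a point): Middle of the upper end of the bare valve spindle, an upright brass bar, 10 mm in diameter, 22 mm proud of the hob top, rim bevelled 1.2 mm. It is D-shaped: a flat lies 1.5 mm from its axis on the side of this point's +x, which is the hob's +x (away from the robot). It does not turn; the point goes down with it when pressed.
- spindle (a joint): How far the bare spindle is pressed down: 0 at rest, 0.0045 m at its stop. A spring resists with about 4 N at the start and 9 N at the stop.
- knob: Loose aluminium control knob, 36 mm high, about 60 g, standing on its skirt on the table; origin at the centre of its underside, z up. Round skirt 42 mm wide, 18 mm high; on it an upright grip fin, 12 mm wide (y), 36 mm long (x), from 18 to 36 mm height, to be pinched across its width. The fin's pointed nose (out to 23.5 mm) and a black line on its top show the knob's +x.
- knob_socket (a point): Middle of the closed upper end of the knob's bore, on its axis, 15 mm above its underside; axes as the knob. The bore opens downward, 11.6 mm in diameter, D-shaped: flat 2 mm from the axis on the nose side (+x), so the nose must point along the hob's +x, within about 12 degrees. Fully on, this point meets spindle_tip; the skirt is then 7 mm above the hob top, 2.5 mm when pressed.
- cap: Loose burner cap of dark enamelled steel, a round disc 58 mm in diameter and 14 mm thick, lying right way up on the table; origin at the centre of its underside. Hollow below: a round recess 50 mm in diameter and 6 mm deep. About 120 g.
- bowl: Bystander: ceramic bowl, 116 mm in diameter, 55 mm high, on the table; origin at the centre of its underside.
- pepper_mill: Bystander: wooden pepper mill, 52 mm in diameter, 145 mm high, on the table; origin at the centre of its underside.
- pan_support: Bystander: the front burner's cast pan support, 200 mm square, 32 mm high, lying on the table on its feet; origin on the table under its middle.
Mind the look-alikes: they are no part of the job. Several things look just like the cap: the one meant starts farthest from the robot's base. Of the things shaped like the knob, the aluminium one is meant.

How it is judged (in metres and radians):
On the way, in this order (a step that is already met when the one before it is completed fails the run):
1. the cap sits level on the front burner, over the boss, and has been let go (horizontal distance between cap and burner_seat below 0.0035 m and z of cap in the frame of burner_seat between -0.003 and 0.0015 m and angle between cap's own z axis and vertical below 0.05 rad and contact force between the fingers and cap below 0.1 N and linear speed of cap below 0.02 m/s), for 0.2 s.
2. the knob is fully on the bare spindle, flat to flat (horizontal distance between knob_socket and spindle_tip below 0.0025 m and distance between knob_socket and spindle_tip below 0.0035 m and angle between the x axis of knob and the x axis of spindle_tip, either way round below 0.35 rad and angle between knob's own z axis and vertical below 0.12 rad), for 0.2 s.
At the end, for the whole second after the job is handed in: Cap untouched on the front burner: within 3.5 mm of centre, down to 1.5 mm, level to 0.05 rad. Knob fully on the spindle: ends within 3.5 mm, 2.5 mm sideways, flats to 0.35 rad, upright to 0.12 rad; fingers on it (over 2 N), spindle pressed over 3 mm of 4.5 mm (all of step 2 and horizontal distance between cap and burner_seat below 0.0035 m and z of cap in the frame of burner_seat between -0.003 and 0.0015 m and angle between cap's own z axis and vertical below 0.05 rad and contact force between each of the arm, the fingers and cap below 0.1 N and value of joint spindle above 0.003 m and contact force between the fingers and knob above 2 N); the arm keeps its last pose, push and grip.
It fails at once if the bowl, the pepper mill or the loose pan support is moved by more than 3 cm (distance of any of bowl, pepper_mill, pan_support from where it was at the start of the episode above 0.03 m).
It also fails if it takes over 48 s, if anything falls off the work surface, if the arm or the gripper's body presses on something with over 40 N, if the wrist force passes 120 N, or if a joint passes its speed limit or range.

## Robot

A 6-joint arm with a two-finger parallel gripper is mounted at the origin on the work surface. World frame = base frame: x ahead of the robot, y to its left, z up, the work surface at z = 0. Lengths are in mm, angles in rad, forces in N, time in s.
With the tool pointing down it reaches from about 300 to 775 mm from the base axis. Payload 14.6 kg.
Tool frame: the origin (TCP) lies between the finger pads; the fingertips stand manip.tip_reach ahead of it and the grasp point (between the pads) lies 5 mm behind it (manip.tip_reach is the distance from the TCP to the fingertips, in mm); z points along the fingers, y is the line along which they close (so a half turn about z gives the same grasp; the last joint's range is limited). The gripper opens to 94 mm and grips with 3 to 60 N. Pads are 16 mm wide; open, the fingers measure 119 mm over their backs; the gripper's body (75 mm by 177 mm) begins 78 mm behind the grasp point.
Start: joints at [1.242, 0.3, 1.521, -0, 1.321, -0.067], TCP at [142.349, 531.25, 219.446] pointing down, gripper open.
Joint ranges: [-3.03, 3.03], [-0.79, 2.21], [0.23, 2.52], [-1.04, 4.18], [0, 3.07], [-2.55, 2.55]. Speed limits (rad/s): [2.22, 2.22, 2.57, 3.14, 3.14, 3.14].

## Interface

Orientations are given as [roll, pitch, yaw] about the fixed x, y, z axes, in that order (R = Rz(yaw) Ry(pitch) Rx(roll)).
In Python, from cell import manip gives the robot as it stands. The module is installed in compiled form; this text tells all that it offers.
- The arm moves only by the shell command python3 -m creep 'ROWS' [FORCE]. ROWS is JSON, a list of rows, each a list of 3 entries, a list of its own where there are three numbers: the opening, from -1 (shut) to 1 (fully open), then the shift along the tool's x, y, z in cm, then the turn about the tool's z in units of 5 degrees (1.0 is 5 degrees). In form: [[grip, [tx, ty, tz], roll], ...]. A call has 1 to 12 rows; each row is the pose to reach, as a shift and turn from the pose commanded when the call began, along the tool's axes at that moment; what a row does not reach only later rows make up. A row lasts 1/10 s, in which the tool goes at most 50 mm and 8.59 degrees, less where a joint would pass 70% of its speed; a pose out of reach is approached as far as the arm can. A call with a gripper value outside its range is refused whole. The fingers move at their own pace and stop on an object; FORCE is the grip in N (left out, the last holds). Time passes only in rows, so rows that repeat a pose let the fingers close. It gives the time, the measured TCP pose, the force, the opening and the grip force at its end, in the units of the state.
- manip.read_state(): the state, without advancing time (a new reading comes with each control period).
- manip.camera(name): name is "scene" or "top" or "wrist"; returns the picture (400x640x3 uint8, red, green, blue); there is no depth.
- manip.camera_params(name): a dict with "fovy" (degrees; the focal length in pixels is half the picture's height over the tangent of half this angle, whatever the lens; pixels are square), "cx", "cy" (the principal point, pixels), "origin" and "attitude" of the camera in the world. Camera axes: x right, y down, z forward; pixel columns grow to the right and rows downward; lengths in mm; the calibration is good to about 2 mm. The wrist camera is an equidistant fisheye: a pixel r from the principal point sees the ray r / f radians off the axis. A picture is of the moment at which its call begins: read the wrist's pose just before it. camera_params takes no time and is no camera call; for the wrist camera it gives the pose at the moment of the call.
- manip.sign_off(): hands the job in; it is judged then, once.
The state is a dict: "clock": time; "joints": joint angles; "qd": joint speeds; "effort": joint torques, N m; "eef_pos": TCP position; "eef_rot": TCP orientation; "wrist_force": force on the tool from outside, world axes, zero at the start; "moment": the same for the moment, N m; "finger_gap": finger opening in mm; "finger_force": force on a finger pad.
Only numpy, scipy, OpenCV 4.12 (cv2) and the standard library are available. Lean on these libraries where they do the work, as an engineer would, in place of code of your own. Each camera call takes 0.05 s, during which the arm holds its last target. There are 200 camera calls.

## Working session

There is one attempt and no reset: what is moved stays moved. The work goes in short steps, Python scripts to look and compute and a shell command to move; the robot and the scene stay as the last step left them, time stands still between calls to the robot, and variables do not carry over. Pictures are saved under pics/ and viewed, at most 10 in all, crops included, and the job is handed in when it is done.

```bash
mkdir -p pics
python3 - <<'E'
from cell import manip
import cv2
s=manip.read_state()
print(s, manip.tip_reach)
for n in("top","scene"):
    im=manip.camera(n); cv2.imwrite(f"pics/{n}0.png",im[:,:,::-1]); print(n,manip.camera_params(n))
print(manip.camera_params("wrist"))
E
```

```text
{'clock': 0.0, 'joints': array([ 1.24239335e+00,  3.00448819e-01,  1.52155877e+00,  2.45653293e-05,
        1.32065839e+00, -6.65748551e-02]), 'qd': array([ 0.00055085,  0.00263323, -0.00239331,  0.00046825, -0.00095492,
       -0.00032881]), 'effort': array([-7.03333135e-04, -5.31807590e+01, -3.52733767e+01,  7.07564154e-02,
        2.44054024e-02, -9.25837071e-05]), 'eef_pos': array([142.2759891 , 531.04436962, 218.9079684 ]), 'eef_rot': array([-3.14052328e+00, -9.51455901e-05,  2.87975839e+00]), 'wrist_force': array([-0.32791483,  0.27015722,  0.37977718]), 'moment': array([-0.00024316, -0.02699236,  0.02316722]), 'finger_force': 0.0, 'finger_gap': 93.98389257061034} 14.0
top {'fovy': 50.52044473535695, 'cx': 328.0025338233904, 'cy': 207.24646663288812, 'origin': array([ 482.97599967,   -1.63510321, 1234.77554128]), 'attitude': array([-3.09640119,  0.01278688, -1.57333196])}
scene {'fovy': 54.731142473898494, 'cx': 316.8366852564178, 'cy': 197.22953242856917, 'origin': array([1021.70563062,  350.04599904, 1052.09412033]), 'attitude': array([-2.58703324,  0.00946383,  2.18357371])}
{'fovy': 65.70646984690485, 'cx': 317.7573275791731, 'cy': 200.14030843635547, 'origin': array([ 67.38584578, 551.49565604, 385.37077265]), 'attitude': array([2.86998968e+00, 2.19204209e-04, 1.30773026e+00])}
```

View pics/top0.png

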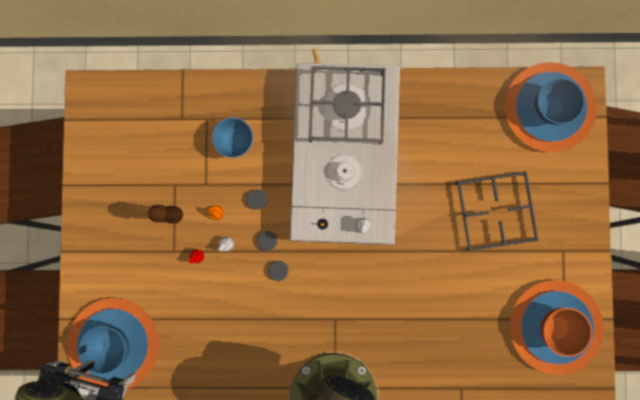

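View pics/scene0.png

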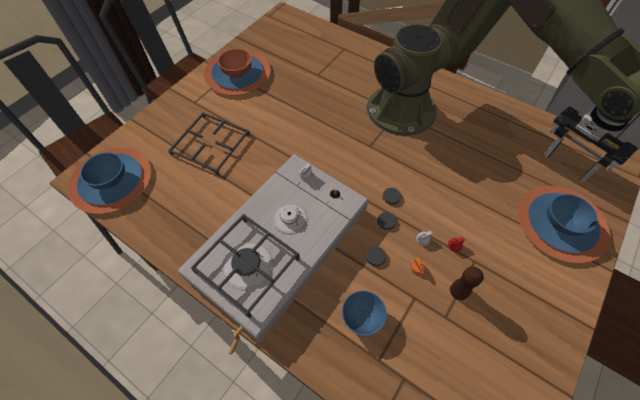

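```bash
cat > h.py <<'E'
from cell import manip
import numpy as np, cv2
from scipy.spatial.transform import Rotation as Ro
def snap(n,f=None):
    p=manip.camera_params(n); im=manip.camera(n)[:,:,::-1].copy()
    if f: cv2.imwrite("pics/"+f,im)
    return im,p
def ray(p,uv,n):
    f=200/np.tan(np.radians(p["fovy"]/2)); d=(np.atleast_2d(uv).astype(float)-[p["cx"],p["cy"]])/f
    r=np.linalg.norm(d,axis=1,keepdims=True)+1e-12
    k=np.sin(r)/r if n=="wrist" else np.ones_like(r)
    z=np.cos(r) if n=="wrist" else np.ones_like(r)
    return np.hstack([d*k,z])@Ro.from_euler("xyz",p["attitude"]).as_matrix().T
def plane(p,uv,n,z):
    d=ray(p,uv,n); o=np.array(p["origin"]); return o+d*((z-o[2])/d[:,2:])
def pix(p,X,n):
    f=200/np.tan(np.radians(p["fovy"]/2)); c=(np.atleast_2d(X)-p["origin"])@Ro.from_euler("xyz",p["attitude"]).as_matrix()
    rr=np.hypot(c[:,0],c[:,1]); k=np.arctan2(rr,c[:,2])/(rr+1e-12) if n=="wrist" else 1/c[:,2]
    return c[:,:2]*np.c_[k]*f+[p["cx"],p["cy"]] if n=="wrist" else c[:,:2]/c[:,2:]*f+[p["cx"],p["cy"]]
def blobs(m,amin,amax):
    n,l,s,c=cv2.connectedComponentsWithStats(m.astype(np.uint8)); return [(c[i],s[i]) for i in range(1,n) if amin<s[i][4]<amax]
E
python3 - <<'E'
from h import *
im=cv2.imread("pics/top0.png"); p=manip.camera_params("top")
hsv=cv2.cvtColor(im,cv2.COLOR_BGR2HSV); H,S,V=[hsv[...,i].astype(int) for i in range(3)]
for nm,m,z in(("dark",(V<100)&(S<110),14),("white",(V>140)&(S<60),25),("red",(S>220)&(V>150)&((H<5)|(H>174)),25)):
    for c,s in blobs(m,30,60000):
        if 180<c[0]<550 and 60<c[1]<300: print(nm,c.round(1),s,plane(p,c,"top",z)[0].round(1))
# hob corners at z=75, spindle, burner rough
print(plane(p,[[298,67],[398,68],[291,240],[396,243]],"top",75).round(1))
print(plane(p,[[322,224],[363,226],[344,171]],"top",97).round(1))
print(plane(p,[[215,213],[196,256],[232,138],[157,213],[175,214]],"top",30).round(1))
E
```

```text
dark [371.5  82.4] [343  68  42  51 206] [ 902.6 -114.    14. ]
dark [529.4 103.7] [516  82  41  45 812] [ 836.8 -570.5   14. ]
dark [331.8 107.3] [311 101  36  17 104] [829.8   2.   14. ]
dark [497.  210.5] [456 172  82  79 734] [ 527.4 -470.7   14. ]
dark [256.3 199. ] [247 190  20  19 311] [562.7 221.2  14. ]
dark [322.2 223.4] [317 219  11  10  61] [491.6  30.7  14. ]
dark [266.4 240.4] [257 231  20  20 303] [443.4 191.3  14. ]
dark [277.2 270.3] [268 261  19  19 284] [357.6 160.1  14. ]
white [348.1 178.5] [  291    62   109   182 11208] [619.9 -43.9  25. ]
white [319.2  84.9] [313  70  15  31 330] [892.3  38.4  25. ]
white [303.8 104.9] [297  73  14  65 719] [834.2  83.   25. ]
white [338.5  82.3] [331  73  16  21 294] [899.7 -17.6  25. ]
white [357.6  85.2] [349  73  18  29 359] [890.7 -72.7  25. ]
white [374.7  87.9] [368  74  14  28 359] [ 882.5 -122.1   25. ]
white [317.4 122.6] [312 106  14  31 325] [782.1  43.7  25. ]
white [365.5 122.9] [347 106  34  33 870] [780.4 -94.8  25. ]
white [337.  127.1] [330 115  15  23 282] [768.7 -12.9  25. ]
white [226.  244.6] [219 238  14  13 140] [431.8 305.2  25. ]
red [196.2 256.8] [189 251  14  12 120] [397.3 390.3  25. ]
[[ 926.5   95.6   75. ]
 [ 921.6 -182.1   75. ]
 [ 446.2  114.4   75. ]
 [ 437.4 -171.9   75. ]]
[[489.5  29.   97. ]
 [483.9 -80.9  97. ]
 [632.2 -30.6  97. ]]
[[522.1 336.2  30. ]
 [400.  389.2  30. ]
 [737.7 289.2  30. ]
 [522.6 502.5  30. ]
 [519.6 450.8  30. ]]
```

```bash
python3 -m creep '[[1,[-5,-1.9,0],0],[1,[-10,-3.8,0],0],[1,[-15,-5.7,0],0],[1,[-20,-7.6,0],0],[1,[-25,-9.5,0],0],[1,[-30,-11.4,0],0],[1,[-35,-13.3,0],0],[1,[-40,-15.2,0],0],[1,[-44,-17.1,0],0],[1,[-48.6,-19,0],0],[1,[-48.6,-19,0],0],[1,[-48.6,-19,0],0]]'
python3 - <<'E'
from h import *
im,p=snap("wrist","w1.png"); print(p,manip.read_state()["eef_pos"])
E
```

```text
clock: 1.3
eef_pos: [564.1, 219.8, 218.4]
eef_rot: [-3.141, -0.001, 2.876]
wrist_force: [-1.0, 0.6, -0.6]
finger_gap: 94.7
finger_force: 0.0
{'fovy': 65.70646984690485, 'cx': 317.7573275791731, 'cy': 200.14030843635547, 'origin': array([489.44500293, 240.38383945, 384.92898349]), 'attitude': array([2.87087894e+00, 1.01629580e-04, 1.30442129e+00])} [562.90736192 221.11767771 218.63539168]
```

View pics/w1.png

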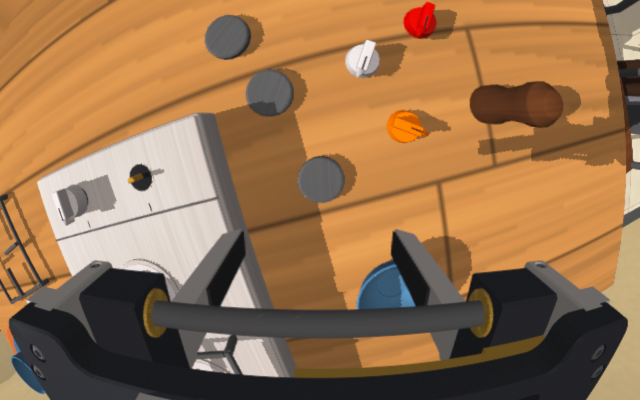

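Run:
```python
from h import *
im=cv2.imread("pics/w1.png"); p=manip.camera_params("wrist")
hsv=cv2.cvtColor(im,cv2.COLOR_BGR2HSV); H,S,V=[hsv[...,i].astype(int) for i in range(3)]
def show(nm,m,box,z):
    mm=np.zeros_like(m); x0,y0,x1,y1=box; mm[y0:y1,x0:x1]=m[y0:y1,x0:x1]
    mm=cv2.morphologyEx(mm.astype(np.uint8),cv2.MORPH_OPEN,np.ones((3,3)))
    c=max(cv2.findContours(mm,0,1)[0],key=cv2.contourArea)
    P=plane(p,c[:,0],"wrist",z)[:,:2].astype(np.float32)
    (cc,r)=cv2.minEnclosingCircle(P); M=cv2.moments(P.reshape(-1,1,2)); print(nm,cv2.contourArea(c),"circ",np.round(cc,1),round(r,1),"cen",round(M['m10']/M['m00'],1),round(M['m01']/M['m00'],1), cv2.boundingRect(c)); return P
show("cap",(S<90)&(V<130),(290,145,355,210),14)
# bottom edge (light) : knob
show("knob",(S<70)&(V>110),(335,30,390,85),18)
show("spin",(V<90),(120,155,165,200),77)
print(H[178,141],S[178,141],V[178,141])
# knob crop zoom and hob crop
a=cv2.resize(im[30:90,330:400],None,fx=6,fy=6,interpolation=2); b=cv2.resize(im[150:210,110:180],None,fx=6,fy=6,interpolation=2)
cv2.imwrite("pics/c1.png",cv2.resize(np.hstack([a,b]),(800,343)))
```

```text
cap 1617.0 circ [563.1 224.5] 29.0 cen 563.3 224.7 (298, 157, 46, 46)
knob 864.0 circ [432.5 311.9] 24.5 cen 433.8 310.9 (345, 40, 35, 37)
spin 326.0 circ [491.2  31.4] 15.3 cen 491.8 32.6 (130, 165, 22, 25)
18 166 83
```

View pics/c1.png

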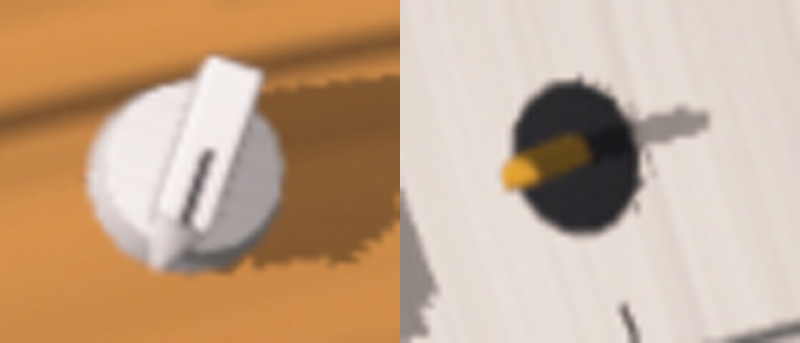

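Run:
```python
from h import *
for i in range(6):
    im,p=snap("wrist"); s=manip.read_state(); print(p["origin"].round(2),p["attitude"].round(4),s["eef_pos"].round(2),s["eef_rot"].round(4))
im0=cv2.imread("pics/w1.png"); q=np.array([[208,57],[262,73],[205,232],[158,215]])/5.714+[330,30]
Q=plane(p,q,"wrist",36); print(Q.round(1)); print(pix(p,Q,"wrist")-q)
m=Q[:,:2].mean(0); d=(Q[2]+Q[3]-Q[0]-Q[1])[:2]; print("fin centre",m,"yaw",np.arctan2(d[1],d[0]))
```

```text
[488.23 241.6  385.13] [ 2.8711e+00 -1.0000e-04  1.3058e+00] [562.23 221.99 218.9 ] [-3.1412e+00 -1.0000e-03  2.8792e+00]
[487.47 242.36 385.41] [ 2.8709e+00 -4.0000e-04  1.3072e+00] [561.91 222.58 219.21] [-3.1414e+00 -6.0000e-04  2.8803e+00]
[487.05 242.8  385.67] [ 2.8706e+00 -6.0000e-04  1.3082e+00] [561.78 222.83 219.45] [-3.1416e+00 -3.0000e-04  2.8809e+00]
[486.86 243.02 385.88] [ 2.8702e+00 -8.0000e-04  1.3089e+00] [561.82 222.9  219.63] [3.1415 0.     2.8811]
[486.82 243.08 386.01] [ 2.8700e+00 -9.0000e-04  1.3092e+00] [561.88 222.9  219.67] [3.1414e+00 1.0000e-04 2.8813e+00]
[486.87 243.05 386.08] [ 2.8698e+00 -1.0000e-03  1.3092e+00] [561.98 222.78 219.71] [3.1414e+00 2.0000e-04 2.8811e+00]
[[414.9 319.2  36. ]
 [420.4 328.9  36. ]
 [449.8 309.   36. ]
 [444.5 300.8  36. ]]
[[ 1.63140612e-11 -5.35891331e-11]
 [ 1.95541361e-11 -5.27649036e-11]
 [ 1.34718903e-11 -3.61808361e-11]
 [ 1.11981535e-11 -3.70761200e-11]]
fin centre [432.40148121 314.50381533] yaw -0.5760034957565248
```

```bash
cat >> h.py <<'E'
def meas(im,p,m,box,z,n="wrist"):
    mm=np.zeros(m.shape,np.uint8); x0,y0,x1,y1=box; mm[y0:y1,x0:x1]=m[y0:y1,x0:x1]
    mm=cv2.morphologyEx(mm,cv2.MORPH_OPEN,np.ones((3,3)))
    c=max(cv2.findContours(mm,0,1)[0],key=cv2.contourArea)
    P=plane(p,c[:,0],n,z)[:,:2].astype(np.float32); (cc,r)=cv2.minEnclosingCircle(P); M=cv2.moments(P.reshape(-1,1,2))
    return np.r_[cc,r,M['m10']/M['m00'],M['m01']/M['m00']].round(1)
def hsv(im): return [cv2.cvtColor(im,cv2.COLOR_BGR2HSV)[...,i].astype(int) for i in range(3)]
E
python3 - <<'E'
from h import *
for i in range(3):
    im,p=snap("wrist","w2.png"); H,S,V=hsv(im)
    print("cap",meas(im,p,(S<90)&(V<130),(290,145,355,210),14),"plate",meas(im,p,(V<75)&(S<150),(110,150,175,205),76), "knob",meas(im,p,(S<70)&(V>110),(335,30,390,85),18), manip.read_state()["eef_pos"])
E
```

```text
cap [564.9 223.5  29.  564.5 223.5] plate [492.1  29.3  15.  492.8  30.8] knob [434.4 310.9  24.2 435.3 309.5] [562.1014726  222.65590416 219.69966483]
cap [564.3 223.3  28.9 564.4 223.4] plate [492.3  29.3  14.9 493.   30.7] knob [434.3 310.8  23.9 435.4 309.5] [562.20799416 222.52727933 219.65671087]
cap [564.4 223.3  28.9 564.4 223.3] plate [492.7  29.3  14.8 492.9  30.9] knob [435.2 311.5  23.9 435.3 309.5] [562.30683337 222.38482494 219.62012829]
```

```bash
python3 -m creep '[[1,[-0.13,0.19,4],0],[1,[-0.13,0.19,8],0],[1,[-0.13,0.19,12],0],[1,[-0.13,0.19,16],0],[1,[-0.13,0.19,18.5],0],[1,[-0.13,0.19,20.2],0],[1,[-0.13,0.19,20.2],0],[1,[-0.13,0.19,20.2],0],[1,[-0.13,0.19,20.2],0],[-0.1,[-0.13,0.19,20.2],0],[-0.2,[-0.13,0.19,20.2],0],[-0.2,[-0.13,0.19,20.2],0]]' 15
python3 -m creep '[[-0.2,[0,0,0],0],[-0.2,[0,0,0],0],[-0.2,[0,0,0],0]]'
python3 - <<'E'
from h import *
s=manip.read_state(); print(s["eef_pos"],s["eef_rot"],s["finger_gap"],s["finger_force"])
E
```

```text
clock: 3.0
eef_pos: [564.4, 223.5, 17.6]
eef_rot: [3.141, 0.0, 2.88]
wrist_force: [0.5, 0.6, -0.3]
finger_gap: 73.8
finger_force: 0.0
clock: 3.3
eef_pos: [564.4, 223.4, 17.5]
eef_rot: [3.142, -0.0, 2.88]
wrist_force: [0.0, -0.4, 1.0]
finger_gap: 57.4
finger_force: 15.0
[564.36571091 223.43139606  17.4796653 ] [ 3.14158750e+00 -8.25799360e-06  2.87977341e+00] 57.3782295419962 15.0000961124897
```

```bash
python3 -m creep '[[-0.3,[0,0,-4],0],[-0.3,[0,0,-8],0],[-0.3,[0,0,-12],0],[-0.3,[-1,-2,-16],0],[-0.3,[-3,-5,-19],0],[-0.3,[-5.5,-9,-21.5],0],[-0.3,[-8,-13.4,-24],0],[-0.3,[-10.5,-17.5,-26.5],0],[-0.3,[-13.3,-22.4,-28.2],0],[-0.3,[-13.3,-22.4,-28.2],0],[-0.3,[-13.3,-22.4,-28.2],0],[-0.3,[-13.3,-22.4,-28.2],0]]'
python3 -m creep '[[-0.3,[0,0,0],0],[-0.3,[0,0,0],0],[-0.3,[0,0,0],0],[-0.3,[0,0,0],0]]'
python3 - <<'E'
from h import *
im,p=snap("wrist","w3.png"); s=manip.read_state();print(s["eef_pos"],s["qd"].round(3)); print(pix(p,[635,-28,99],"wrist"))
E
```

```text
clock: 4.5
eef_pos: [634.7, -27.3, 298.8]
eef_rot: [3.142, -0.001, 2.879]
wrist_force: [-0.0, 0.5, -1.0]
finger_gap: 57.7
finger_force: 15.0
clock: 4.9
eef_pos: [634.8, -26.8, 299.4]
eef_rot: [-3.142, -0.0, 2.881]
wrist_force: [0.5, -1.2, -0.9]
finger_gap: 57.7
finger_force: 15.0
[634.83245222 -26.95881285 299.44858622] [-0.003  0.001 -0.003  0.001  0.    -0.002]
[[316.5337493 181.0359521]]
```

View pics/w3.png

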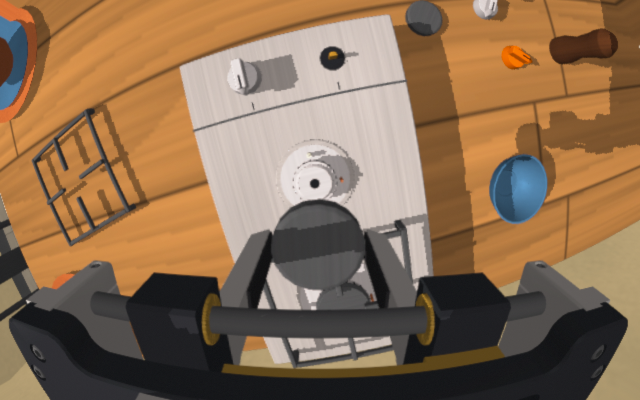

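Run:
```python
from h import *
im=cv2.imread("pics/w3.png"); p=manip.camera_params("wrist")
a=cv2.resize(im[130:210,270:370],None,fx=4.8,fy=4.8,interpolation=2); b=cv2.resize(im[35:85,307:367],None,fx=5,fy=5,interpolation=2)
b=cv2.copyMakeBorder(b,0,a.shape[0]-b.shape[0],0,0,0); cv2.imwrite("pics/c3.png",np.hstack([a,b])); print(a.shape,b.shape)
H,S,V=hsv(im)
print("held cap",meas(im,p,(S<90)&(V<110),(272,200,366,280),299.45-17.45+14),manip.read_state()["eef_pos"])
print("hole",meas(im,p,(V<90),(305,173,325,195),104))
```

```text
(384, 480, 3) (384, 300, 3)
held cap [634.  -26.3  29.9 632.2 -25.8] [634.83245222 -26.95881285 299.44858622]
hole [636.2 -31.    5.2 636.1 -31. ]
```

View pics/c3.png

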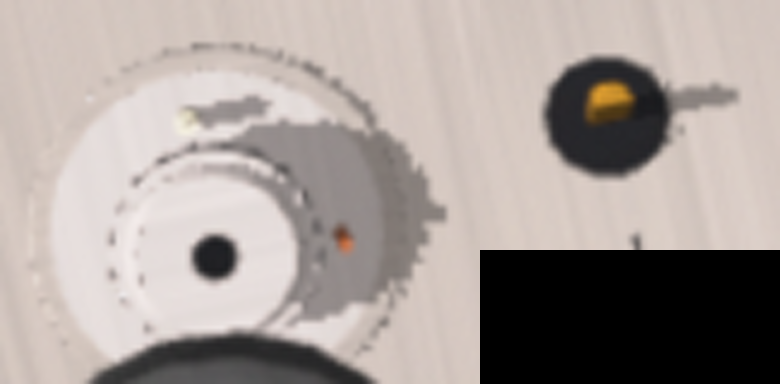

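```bash
python3 -m creep '[[-0.3,[-0.24,-0.35,4],0],[-0.3,[-0.24,-0.35,8],0],[-0.3,[-0.24,-0.35,12],0],[-0.3,[-0.24,-0.35,15],0],[-0.3,[-0.24,-0.35,17],0],[-0.3,[-0.24,-0.35,17.4],0],[-0.3,[-0.24,-0.35,17.4],0],[-0.3,[-0.24,-0.35,17.4],0],[-0.3,[-0.24,-0.35,17.4],0],[-0.3,[-0.24,-0.35,17.4],0]]'
python3 -m creep '[[-0.3,[0,0,0.2],0],[-0.3,[0,0,0.4],0],[-0.3,[0,0,0.6],0],[-0.3,[0,0,0.8],0],[-0.3,[0,0,0.85],0],[-0.3,[0,0,0.9],0],[-0.3,[0,0,0.9],0],[-0.3,[0,0,0.9],0]]'
```

```text
clock: 5.95
eef_pos: [636.6, -31.4, 126.4]
eef_rot: [3.141, 0.001, 2.88]
wrist_force: [0.3, -0.3, -0.8]
finger_gap: 57.4
finger_force: 15.0
clock: 6.75
eef_pos: [636.3, -31.4, 116.5]
eef_rot: [-3.142, 0.0, 2.88]
wrist_force: [-0.1, 0.0, -1.1]
finger_gap: 57.5
finger_force: 15.0
```

```bash
python3 -m creep '[[-0.3,[0,0,0.05],0],[-0.3,[0,0,0.05],0],[-0.3,[0,0,0.05],0]]'; python3 -m creep '[[0.4,[0,0,0],0],[0.6,[0,0,0],0],[0.6,[0,0,0],0],[0.6,[0,0,0],0],[0.6,[0,0,-2],0],[0.6,[0,0,-6],0],[0.6,[0,0,-10],0],[0.6,[0,0,-14],0],[0.6,[0,0,-16],0],[0.6,[0,0,-16],0],[0.6,[0,0,-16],0],[0.6,[0,0,-16],0]]'
python3 - <<'E'
from h import *
for i in range(8): im,p=snap("wrist","w4.png")
H,S,V=hsv(im); print(manip.read_state()["eef_pos"],pix(p,[636.3,-31.4,113],"wrist"))
print(meas(im,p,(S<90)&(V<110),(270,130,370,225),113))
cv2.imwrite("pics/w4.png",im)
E
```

```text
clock: 7.05
eef_pos: [636.4, -31.4, 116.3]
eef_rot: [3.142, 0.001, 2.88]
wrist_force: [0.1, 0.3, 2.2]
finger_gap: 57.5
finger_force: 15.0
clock: 8.25
eef_pos: [635.9, -31.3, 274.1]
eef_rot: [-3.141, -0.003, 2.88]
wrist_force: [0.3, 0.8, -0.2]
finger_gap: 75.6
finger_force: 0.0
[636.24582057 -31.34935615 275.76397092] [[317.41121317 187.89797233]]
[635.6 -29.9  29.3 635.9 -30.2]
```

View pics/w4.png

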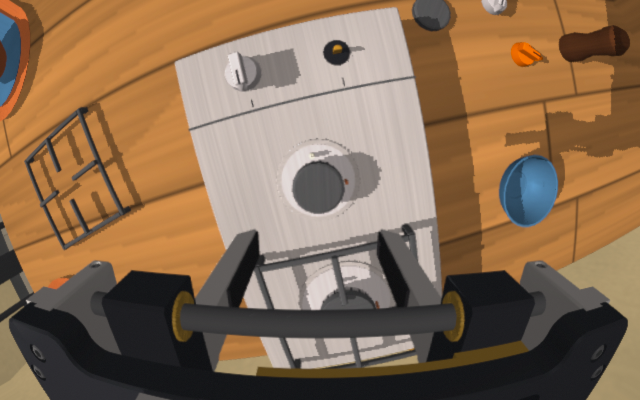

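```bash
python3 -m creep '[[0.3,[3,3,0],0],[0.3,[6.4,6.3,0],0.5],[0.3,[9.8,9.6,1],1],[0.3,[13.2,12.9,1.5],1.5],[0.3,[16.6,16.2,2],2],[0.3,[20,19.5,3],2.5],[0.3,[23.4,22.8,4],3],[0.3,[26.4,25.8,5],3.6],[0.3,[28.35,27.85,5.6],3.6],[0.3,[28.35,27.85,5.6],3.6],[0.3,[28.35,27.85,5.6],3.6],[0.3,[28.35,27.85,5.6],3.6]]'
python3 -m creep '[[0.3,[0,0,0],0],[0.3,[0,0,0],0],[0.3,[0,0,0],0],[0.3,[0,0,0],0]]'
python3 - <<'E'
from h import *
for i in range(2): im,p=snap("wrist","w5.png")
s=manip.read_state(); print(s["eef_pos"],s["eef_rot"],s["joints"])
q=pix(p,[434.5,310,30],"wrist")[0]; print(q); x,y=q.astype(int)
cv2.imwrite("pics/c5.png",cv2.resize(im[y-50:y+50,x-60:x+60],None,fx=6,fy=6,interpolation=2)); print(x-60,y-50)
E
```

```text
clock: 9.85
eef_pos: [435.1, 310.3, 220.3]
eef_rot: [3.141, 0.0, 2.565]
wrist_force: [-0.8, 0.3, 0.0]
finger_gap: 61.4
finger_force: 0.0
clock: 10.25
eef_pos: [434.7, 310.8, 220.0]
eef_rot: [3.142, 0.0, 2.565]
wrist_force: [0.6, -0.1, -0.4]
finger_gap: 61.4
finger_force: 0.0
[434.5881952  310.92688311 219.95870564] [3.14158297e+00 6.80597195e-05 2.56547487e+00] [ 5.52502181e-01  2.64650523e-01  1.56488631e+00 -5.93475592e-05
  1.31201795e+00 -4.42161174e-01]
[316.64617499 182.90019801]
256 132
```

View pics/c5.png

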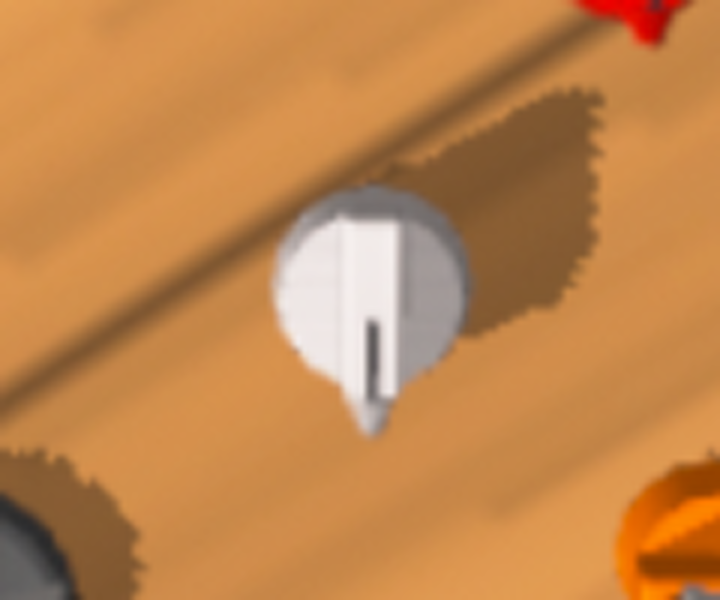

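Run:
```python
from h import *
p=manip.camera_params("wrist")
q=np.array([[342,218],[400,218],[397,398],[345,398],[371,308],[372,322],[372,400]])/6+[256,132]
Q=plane(p,q,"wrist",36); print(Q.round(1)); d=Q[6]-Q[5]; print("line yaw",np.arctan2(d[1],d[0])); d=Q[2]+Q[3]-Q[0]-Q[1]; print(np.arctan2(d[1],d[0]),np.linalg.norm(d)/2)
im,p=snap("wrist"); H,S,V=hsv(im); m=(S<70)&(V>90); print(meas(im,p,m,(290,150,345,210),18))
s=manip.read_state(); print(s["eef_pos"],s["eef_rot"])
```

```text
[[416.7 316.6  36. ]
 [422.8 325.9  36. ]
 [452.4 306.1  36. ]
 [446.9 297.6  36. ]
 [434.5 311.7  36. ]
 [437.  310.3  36. ]
 [450.1 301.8  36. ]]
line yaw -0.5771883025534769
-0.5773285713854588 35.62682502184264
[437.6 309.2  25.  434.7 311. ]
[434.54716679 310.97561308 219.94896986] [-3.14156790e+00  4.75708183e-05  2.56557808e+00]
```

```bash
python3 -m creep '[[0.1,[0.03,0.05,4],0],[0,[0.03,0.05,8],0],[0,[0.03,0.05,12],0],[0,[0.03,0.05,15.5],0],[0,[0.03,0.05,17.8],0],[0,[0.03,0.05,18.6],0],[0,[0.03,0.05,18.6],0],[0,[0.03,0.05,18.6],0],[0,[0.03,0.05,18.6],0],[-1,[0.03,0.05,18.6],0],[-1,[0.03,0.05,18.6],0],[-1,[0.03,0.05,18.6],0]]' 45
python3 -m creep '[[-1,[0,0,0],0],[-1,[0,0,0],0],[-1,[0,0,0],0],[-1,[0,0,0],0]]'
```

```text
clock: 11.6
eef_pos: [434.6, 311.7, 34.3]
eef_rot: [3.141, 0.0, 2.566]
wrist_force: [-0.0, 0.0, -0.8]
finger_gap: 26.4
finger_force: 0.0
clock: 12.0
eef_pos: [434.5, 311.6, 34.0]
eef_rot: [-3.142, -0.0, 2.566]
wrist_force: [-0.0, -0.0, 1.9]
finger_gap: 11.7
finger_force: 45.0
```

```bash
python3 -m creep '[[-1,[0,0,-4],0],[-1,[0,0,-8],0],[-1,[-1,-1,-12],-0.6],[-1,[-3,-3,-15.5],-1.4],[-1,[-6,-6,-18],-2.3],[-1,[-9,-9,-20.5],-3.2],[-1,[-12,-12,-23],-4.1],[-1,[-15,-15,-25],-5],[-1,[-18,-18,-26.3],-5.6],[-1,[-20.2,-20.5,-26.3],-6.2],[-1,[-20.2,-20.5,-26.3],-6.2],[-1,[-20.2,-20.5,-26.3],-6.2]]'
python3 -m creep '[[-1,[0,0,0],0],[-1,[0,0,0],0],[-1,[0,0,0],0],[-1,[0,0,0],0],[-1,[0,0,0],0]]'
python3 - <<'E'
from h import *
for i in range(2): im,p=snap("wrist","w6.png")
s=manip.read_state(); print(s["eef_pos"],s["eef_rot"])
H,S,V=hsv(im)
print("plate",meas(im,p,(V<75)&(S<150),(290,150,350,215),76),"brass",meas(im,p,(S>130)&(V>150)&(H>12)&(H<32),(290,150,350,215),97))
q=pix(p,[492.5,29.5,97],"wrist")[0]; print(q); x,y=q.astype(int)
a=cv2.resize(im[y-30:y+110,x-100:x+100],None,fx=4,fy=4,interpolation=2); cv2.imwrite("pics/c6.png",a); print(x-100,y-30)
E
```

```text
clock: 13.2
eef_pos: [492.2, 29.4, 296.7]
eef_rot: [3.141, -0.0, 3.105]
wrist_force: [-0.0, 0.8, -1.2]
finger_gap: 11.8
finger_force: 45.0
clock: 13.7
eef_pos: [492.3, 29.9, 296.9]
eef_rot: [-3.142, -0.0, 3.107]
wrist_force: [0.5, -0.2, -0.8]
finger_gap: 11.7
finger_force: 45.0
[492.28453359  29.80787849 296.93157863] [ 3.14155254e+00 -2.22679410e-05  3.10685914e+00]
plate [492.9  30.   14.9 493.   30. ] brass [491.5  29.2   3.8 491.   29.1]
[317.2398408  180.80161747]
217 150
```

View pics/c6.png

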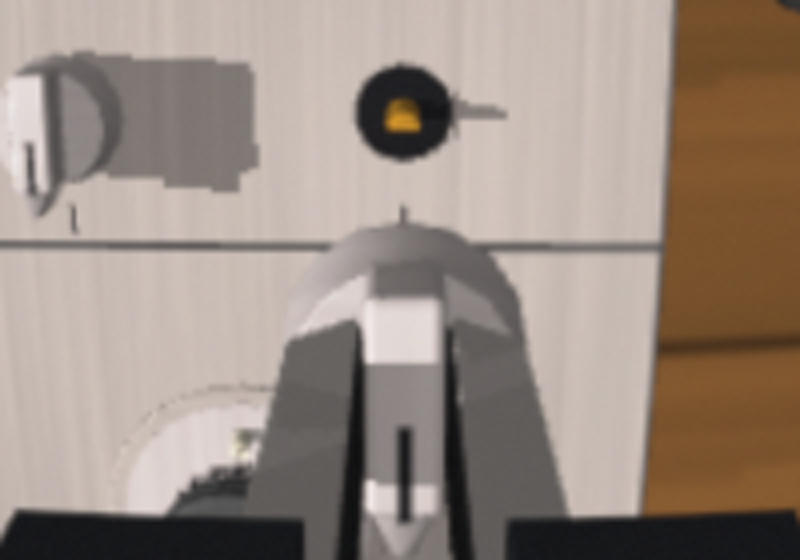

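Run:
```python
from h import *
p=manip.camera_params("wrist"); o=np.array([217,150])
A=plane(p,np.array([[0,243],[280,246],[660,248],[404,112],[403,215]])/4+o,"wrist",75); print(A.round(1)); d=A[2]-A[0]; print("hob yaw",np.arctan2(-d[0],d[1]))
print("fin rear/line", plane(p,np.array([[404,300],[404,430],[404,520]])/4+o,"wrist",299).round(1), manip.read_state()["eef_pos"])
```

```text
[[ 532.9 -108.8   75. ]
 [ 537.   -12.2   75. ]
 [ 542.5  114.2   75. ]
 [ 493.6   30.3   75. ]
 [ 527.8   28.8   75. ]]
hob yaw -0.04266652242559647
fin rear/line [[475.1  30.7 299. ]
 [495.5  29.9 299. ]
 [510.9  29.4 299. ]] [492.28453359  29.80787849 296.93157863]
```

```bash
python3 -m creep '[[-1,[-0.02,-0.05,4],0.1],[-1,[-0.02,-0.05,8],0.1],[-1,[-0.02,-0.05,12],0.1],[-1,[-0.02,-0.05,15],0.1],[-1,[-0.02,-0.05,16.2],0.1],[-1,[-0.02,-0.05,16.3],0.1],[-1,[-0.02,-0.05,16.3],0.1],[-1,[-0.02,-0.05,16.3],0.1],[-1,[-0.02,-0.05,16.3],0.1],[-1,[-0.02,-0.05,16.3],0.1]]'
python3 -m creep '[[-1,[0,0,0.1],0],[-1,[0,0,0.2],0],[-1,[0,0,0.3],0],[-1,[0,0,0.4],0],[-1,[0,0,0.5],0],[-1,[0,0,0.5],0],[-1,[0,0,0.5],0]]'
```

```text
clock: 14.8
eef_pos: [492.8, 29.2, 134.7]
eef_rot: [3.142, 0.001, 3.098]
wrist_force: [-0.2, 0.5, -0.2]
finger_gap: 11.5
finger_force: 45.0
clock: 15.5
eef_pos: [492.2, 29.2, 128.8]
eef_rot: [3.142, -0.001, 3.098]
wrist_force: [-2.6, 0.9, 0.5]
finger_gap: 11.2
finger_force: 45.0
```

```bash
python3 -m creep '[[-1,[0.05,0,0.1],0],[-1,[0.05,0,0.2],0],[-1,[0.05,0,0.3],0],[-1,[0.05,0,0.4],0],[-1,[0.05,0,0.4],0],[-1,[0.05,0,0.4],0]]'
```

```text
clock: 16.1
eef_pos: [491.9, 29.2, 124.8]
eef_rot: [-3.142, -0.0, 3.098]
wrist_force: [-0.9, 0.2, -1.7]
finger_gap: 11.5
finger_force: 45.0
```

```bash
python3 -m creep '[[-1,[0.03,0,0.2],0],[-1,[0.03,0,0.4],0],[-1,[0.03,0,0.6],0],[-1,[0.03,0,0.75],0],[-1,[0.03,0,0.85],0],[-1,[0.03,0,0.85],0],[-1,[0.03,0,0.85],0],[-1,[0.03,0,0.85],0]]'
```

```text
clock: 16.9
eef_pos: [491.7, 29.2, 116.5]
eef_rot: [-3.142, -0.0, 3.098]
wrist_force: [-0.6, 1.0, -1.0]
finger_gap: 11.4
finger_force: 45.0
```

Nearly seated; now press about 4 mm past first contact.

```bash
python3 -m creep '[[-1,[0,0,0.1],0],[-1,[0,0,0.15],0],[-1,[0,0,0.2],0],[-1,[0,0,0.25],0],[-1,[0,0,0.3],0],[-1,[0,0,0.35],0],[-1,[0,0,0.4],0],[-1,[0,0,0.45],0],[-1,[0,0,0.48],0],[-1,[0,0,0.48],0],[-1,[0,0,0.48],0],[-1,[0,0,0.48],0]]'
```

```text
clock: 18.1
eef_pos: [491.8, 29.2, 112.0]
eef_rot: [3.142, 0.0, 3.098]
wrist_force: [-3.2, 1.7, 6.6]
finger_gap: 11.7
finger_force: 45.0
```

```bash
python3 -m creep '[[-1,[0,0,0.04],0],[-1,[0,0,0.08],0],[-1,[0,0,0.1],0],[-1,[0,0,0.1],0],[-1,[0,0,0.1],0]]'
python3 - <<'E'
from h import *
im,p=snap("wrist","w7.png"); f=[]
for i in range(10): manip.camera("scene"); f.append(manip.read_state()["wrist_force"])
print(np.mean(f,0),manip.read_state()["eef_pos"])
E
```

```text
clock: 18.6
eef_pos: [491.9, 29.2, 111.2]
eef_rot: [3.142, 0.001, 3.098]
wrist_force: [-3.8, 0.7, 10.1]
finger_gap: 11.5
finger_force: 45.0
[-3.84746708  0.72902513  9.74253127] [491.87847766  29.23499132 111.2130001 ]
```

View pics/w7.png

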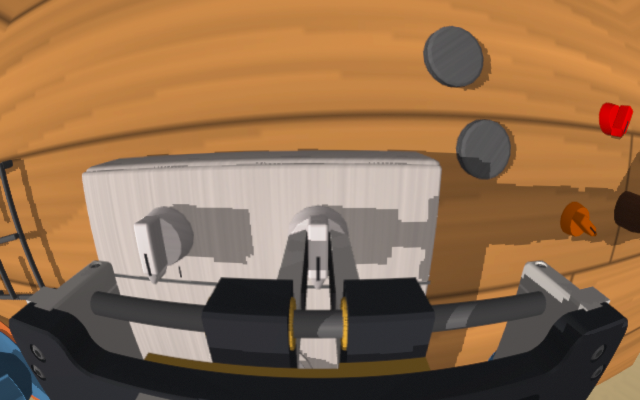

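The last picture shows the knob held at about (318,240) on its spindle, upright and with its nose pointing down the image (+x). The measured height and spring force match it being fully pressed, so I am handing in.

```bash
python3 -c "
from cell import manip
print(manip.sign_off())"
```

```text
the job is handed in; nothing more can be done
None
```

I handed the job in at about 19 s: the cap is seated and released on the front burner, and the gripper is still holding the aluminium knob pressed on its spindle, with about 9.7 N of push measured; the hand-in gave no verdict.

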